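# Start the hot-air line at the switch box

### The arm

A 7-joint arm with a two-finger parallel gripper is mounted at the origin on a cart in front of the work surface, level with it; the furniture and walls round the work are solid. World frame = base frame: x ahead of the robot, y to its left, z up, the work surface at z = 0. Lengths are in m, angles in rad, forces in N, time in s.
With the tool pointing down it reaches from about 0.425 to 0.875 m from the base axis. Payload 4.7 kg.
Tool frame: the origin (TCP) lies between the finger pads; the fingertips stand 14 mm ahead of it and the grasp point (between the pads) lies 5 mm behind it; z points along the fingers, y is the line along which they close (so a half turn about z gives the same grasp; the last joint's range is limited). The gripper opens to 87 mm and grips with 3 to 60 N. Pads are 19 mm wide; open, the fingers measure 117 mm over their backs; the gripper's body (75 mm by 190 mm) begins 51 mm behind the grasp point.
Start: joints at [1.361, 0.321, -0.07, 1.45, 0.023, 1.371, -0.057], TCP at [0.144, -0.634, 0.237] pointing down, gripper open.
Joint ranges: [-2.86, 2.86], [-0.3, 2.09], [-1.38, 1.24], [0.06, 2.45], [-1.56, 4.7], [0.09, 2.05], [-2.69, 2.69]. Speed limits (rad/s): [2.57, 2.57, 3.14, 3.14, 3.14, 3.14, 3.14].

### API

Orientations are given as a rotation vector (axis times angle).
In Python, from bench import ctrl gives the robot as it stands.
- The arm moves only by the tool step_arm, never from a script. Its argument "commands" is a list of rows, each an object with "travel": the shift along the tool's x, y, z in m, a list of three; "turn": the turn, a rotation vector about the tool's x, y, z in degrees, a list of three. A call has 1 to 5 rows; each row is the pose to reach, as a shift and turn from the pose commanded when the call began, along the tool's axes at that moment; what a row does not reach only later rows make up. A row lasts 1/10 s, in which the tool goes at most 50 mm and 8.59 degrees, less where a joint would pass 70% of its speed; a pose out of reach is approached as far as the arm can. A call with a gripper value outside its range is refused whole. "gripper" is the opening, from 0 (shut) to 1 (fully open), set as the call begins (left out, the last holds). The fingers move at their own pace and stop on an object; "force" is the grip in N (left out, the last holds). Time passes only in rows, so rows that repeat a pose let the fingers close. It gives the time, the measured TCP pose, the force, the opening and the grip force at its end, in the units of the state.
- ctrl.get_state(): the state, without advancing time (a new reading comes with each control period).
- ctrl.get_image(name): name is "scene" or "top" or "wrist"; returns the picture (420x560x3 uint8, red, green, blue); there is no depth.
- ctrl.camera_model(name): a dict with "fx", "fy", "cx", "cy" (pixels), "R" (3x3) and "t" (3): a world point X has camera coordinates R X + t; the wrist camera has in their place "T_tool_cam" (4x4, takes a point from camera to tool coordinates, whose origin is the TCP and whose axes are the flange's). Camera axes: x right, y down, z forward; pixel columns grow to the right and rows downward; lengths in m; the calibration is good to about 2 mm. A picture is of the moment at which its call begins: read the wrist's pose just before it. camera_model takes no time and is no camera call.
- ctrl.close_job(): hands the job in; it is judged then, once.
The state is a dict: "time": time; "joint_positions": joint angles; "qd": joint speeds; "joint_torque": joint torques, N m; "position": TCP position; "tool_rot": TCP orientation; "ft_force": force on the tool from outside, world axes, zero at the start; "torque": the same for the moment, N m; "grip_width": opening from 0.0 (shut) to 1.0 (fully open); "grip_force": force on a finger pad.
Only numpy, scipy, OpenCV 4.12 (cv2) and the standard library are available. Lean on these libraries where they do the work, as an engineer would, in place of code of your own. Each camera call takes 0.05 s, during which the arm holds its last target. There are 200 camera calls.

### The job

Start the hot-air line at the grey switch box on the desk: press down the raised end of the mains rocker until it has tipped right over, then push in the square key (fume fan), and last the round key (hot air), each fully home so that it stays down. Keep to that order, leave the narrow bar-shaped key up, and leave the jar, the solder spool and the small parts box standing where they are; nothing is to be gripped or lifted.

Things in the scene. Friction and masses are not known exactly. Their poses are not given: they have to be found in the camera images.
- switch_box: grey metal box, 156 x 156 mm, top 40 mm above the desk, fixed. Origin at the centre of its underside, z up, x to its far side, y to its left; turned up to 0.55 rad to the left. On top four 72 mm aluminium plates (3 mm thick, centres 38 mm either side of the middle in x and y) carry the rocker, the square, the round and the bar key; which is at which place varies
- mains_rocker (a joint): black paddle rocker, 60 mm long (box x), 32 mm wide, 9 mm thick, pivoting about a crosswise axis at its middle, 53 mm above the desk. Value = angle, rad: 0 off (far end, with a short white line, raised), 0.4 on, at its stop (far end down, near end with the white ring raised). Takes about 5 N pressed 20 mm from the pivot; stays where it is left
- mains_on_end (a point): point on the upper face of the rocker's far (raised) half, on its centre line, 19 mm from the pivot: the place to press. It moves with the rocker, from 61 mm above the desk (off) to 54 mm (on); axes parallel to the box's when off
- fan_key (a joint): square key (fume fan), grey plastic cap 32 x 32 mm in a low black frame. Slides straight down 8 mm against about 4 N of friction to a hard stop and stays where it is left (no spring). Value = depth pushed in, m: 0 up (cap top 60 mm above the desk), 0.008 fully home (52 mm)
- fan_top (a point): centre of the square key's top face; moves with the key
- heat_key (a joint): round key (hot air), grey plastic cap 36 mm in diameter in a low black frame. Slides straight down 8 mm against about 4 N of friction to a hard stop and stays where it is left (no spring). Value = depth pushed in, m: 0 up (cap top 60 mm above the desk), 0.008 fully home (52 mm)
- heat_top (a point): centre of the round key's top face; moves with the key
- cool_key (a joint): narrow bar-shaped key (not part of this job, to stay up), grey plastic cap 40 mm long (box x) by 14 mm wide in a low black frame. Slides straight down 8 mm against about 4 N of friction to a hard stop and stays where it is left (no spring). Value = depth pushed in, m: 0 up (cap top 60 mm above the desk), 0.008 fully home (52 mm)
- cool_top (a point): centre of the bar key's top face; moves with the key
- paste_jar: bystander: screw-lid jar, 44 mm in diameter, 30 mm high, loose, origin at the centre of its underside
- solder_spool: bystander: white spool of solder standing on its flange in front of the keyboard, 60 mm in diameter, body 42 mm high, with a thin wire end up to 61 mm; loose, origin at the centre of its underside
- part_box: bystander: small grey lidded parts box, 39 x 51 x 18 mm, loose, origin at the centre of its underside

How it is judged:
On the way, in this order (a step that is already met when the one before it is completed fails the run):
1. the mains rocker is tipped over to on (value of joint mains_rocker above 0.34 rad), for 0.1 s.
2. the square key is fully in (value of joint fan_key above 0.0068 m), for 0.1 s.
3. the round key is fully in (value of joint heat_key above 0.0068 m), for 0.1 s.
At the end, for the whole second after the job is handed in: rocker over to on (above 0.34 of 0.4 rad), square and round keys in (above 6.8 of 8 mm), bar key up (in by less than 3 mm), the three bystanders upright, at rest and within 20 mm of where they stood (value of joint mains_rocker above 0.34 rad and value of joint each of fan_key, heat_key above 0.0068 m and value of joint cool_key below 0.003 m and distance of each of paste_jar, solder_spool, part_box from where it was at the start of the episode below 0.02 m and linear speed of each of paste_jar, solder_spool, part_box below 0.02 m/s and angle between each of paste_jar, solder_spool, part_box's own z axis and vertical below 0.2 rad); the robot touches nothing.
It fails at once if the square key is pushed in before the mains rocker is on (value of joint fan_key above 0.004 m and value of joint mains_rocker below 0.34 rad).
It fails at once if the round key is pushed in before the square key is in (value of joint heat_key above 0.004 m and value of joint fan_key below 0.0068 m).
It fails at once if the bar key is pushed in (value of joint cool_key above 0.003 m).
It fails at once if the jar, the spool or the parts box is shoved away, tipped or lifted (distance of any of paste_jar, solder_spool, part_box from where it was at the start of the episode above 0.02 m or angle between any of paste_jar, solder_spool, part_box's own z axis and vertical above 0.35 rad).
It also fails if it takes over 40 s, if anything falls off the work surface, if the arm or the gripper's body presses on something with over 40 N, if the wrist force passes 120 N, or if a joint passes its speed limit or range.

## Working session

There is one attempt and no reset: what is moved stays moved. The work goes in short steps, Python scripts to look and compute and a tool call to move; the robot and the scene stay as the last step left them, time stands still between calls to the robot, and variables do not carry over. Pictures are saved under pics/ and viewed, at most 10 in all, crops included, and the job is handed in when it is done.

Besides the shell and the picture viewer there is one more tool, called by a JSON object that holds its "op" and its "data". step_arm: Moves the arm, as the interface text tells. Its arguments: {"type":"object","properties":{"commands":{"type":"array"},"gripper":{"type":"number"},"force":{"type":"number"}},"required":["commands"]}

```bash
mkdir -p pics; python3 - <<'E'
from bench import ctrl
import cv2,numpy as np
s=ctrl.get_state();print(s['time'],s['position'],s['tool_rot'],s['grip_width'])
for n in("top","scene"):
    im=ctrl.get_image(n);cv2.imwrite(f"pics/{n}0.png",im[:,:,::-1])
    m=ctrl.camera_model(n);print(n,m['fx'],m['cx'],m['cy'],np.round(-np.array(m['R']).T@m['t'],3),np.round(m['R'],2).tolist())
E
```

```text
0.0 [ 0.14408768 -0.63330059  0.23547701] [-3.12011696e+00 -3.50571836e-01  4.40628948e-04] 0.9977296881313362
top 380.7487594086372 279.218767484591 209.8237414623128 [0.402 0.209 0.915] [[0.02, -1.0, 0.02], [-0.99, -0.02, -0.16], [0.16, -0.02, -0.99]]
scene 515.5134154109145 273.30099677550874 211.10587338355157 [0.118 0.731 0.824] [[-0.8, -0.6, -0.01], [-0.44, 0.61, -0.66], [0.4, -0.52, -0.75]]
```

View pics/top0.png

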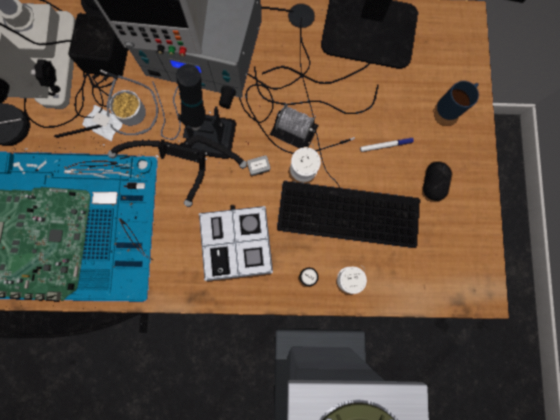

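View pics/scene0.png

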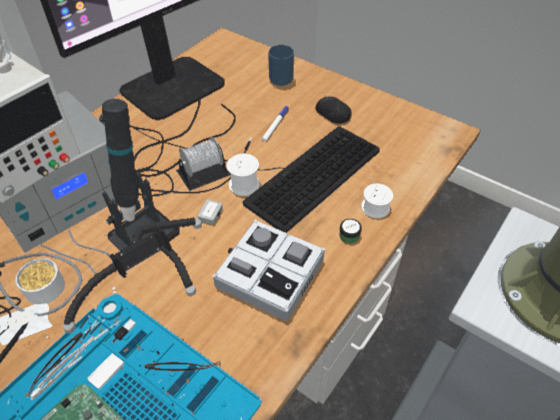

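```bash
cat > h.py <<'E'
from bench import ctrl
import cv2,numpy as np
def ray(n,uv,z):
    m=ctrl.camera_model(n);R=np.array(m['R']);c=-R.T@np.array(m['t'])
    d=R.T@np.array([(uv[0]-m['cx'])/m['fx'],(uv[1]-m['cy'])/m['fy'],1]);return c+d*(z-c[2])/d[2]
def proj(n,X):
    m=ctrl.camera_model(n);p=np.array(m['R'])@X+np.array(m['t']);return np.array([m['fx']*p[0]/p[2]+m['cx'],m['fy']*p[1]/p[2]+m['cy']])
E
python3 - <<'E'
from h import *
for n,(a,b,c,d) in {"top":(190,195,290,290),"scene":(200,210,340,325)}.items():
    im=cv2.imread(f"pics/{n}0.png");hsv=cv2.cvtColor(im,cv2.COLOR_BGR2HSV)
    mk=((hsv[...,1]<45)&(hsv[...,2]>165)).astype(np.uint8);k=np.zeros_like(mk);k[b:d,a:c]=mk[b:d,a:c]
    k=cv2.morphologyEx(k,cv2.MORPH_OPEN,np.ones((3,3)))
    pts=cv2.findNonZero(k)[:,0].astype(float)
    P=np.array([ray(n,p,.043)[:2] for p in pts]).astype(np.float32)
    r=cv2.minAreaRect(P*1000);print(n,r,cv2.boxPoints(r).round().tolist())
im=[cv2.resize(cv2.imread(f"pics/{n}0.png")[b:d,a:c],(400,400*(d-b)//(c-a)),interpolation=cv2.INTER_CUBIC) for n,(a,b,c,d) in {"top":(190,195,290,290),"scene":(200,210,340,325)}.items()]
H=max(i.shape[0] for i in im);cv2.imwrite("pics/crop.png",np.hstack([cv2.copyMakeBorder(i,0,H-i.shape[0],0,0,cv2.BORDER_CONSTANT) for i in im]))
for nm,uv,z in(("spool",(352,275),.042),("jar",(309,276),.03),("partbox",(259,165),.018),("mic",(188,203),0),("spool2",(305,160),.05)):print(nm,ray("top",uv,z).round(3))
E
```

```text
top ((465.36492919921875, 289.1634521484375), (147.21783447265625, 147.17166137695312), 7.647933006286621) [[383.0, 352.0], [402.0, 206.0], [548.0, 226.0], [529.0, 372.0]]Traceback (most recent call last):
  File "<stdin>", line 7, in <module>
  File "h.py", line 4, in ray
    m=ctrl.camera_model(n);R=np.array(m['R']);c=-R.T@np.array(m['t'])
ValueError: time passes only in moves, steps and waits
```

```bash
cat > h.py <<'E'
from bench import ctrl
import cv2,numpy as np
M={n:ctrl.camera_model(n) for n in("top","scene")}
def ray(n,uv,z):
    m=M[n];R=np.array(m['R']);c=-R.T@np.array(m['t'])
    d=R.T@np.array([(uv[0]-m['cx'])/m['fx'],(uv[1]-m['cy'])/m['fy'],1]);return c+d*(z-c[2])/d[2]
def proj(n,X):
    m=M[n];p=np.array(m['R'])@X+np.array(m['t']);return np.array([m['fx']*p[0]/p[2]+m['cx'],m['fy']*p[1]/p[2]+m['cy']])
E
python3 - <<'E'
from h import *
C={"top":(190,195,290,290),"scene":(200,210,340,325)};ims=[]
c=np.array([.4654,.2892]);y=np.radians(7.65);R=np.array([[np.cos(y),-np.sin(y)],[np.sin(y),np.cos(y)]])
T={"rock":(-.038+.0175,.038,.061),"sq":(-.038,-.038,.06),"round":(.038,-.038,.06),"bar":(.038,.038,.06)}
for k,v in T.items():print(k,(c+R@v[:2]).round(4),v[2])
for n,(a,b,e,d) in C.items():
    im=cv2.imread(f"pics/{n}0.png");hsv=cv2.cvtColor(im,cv2.COLOR_BGR2HSV)
    mk=((hsv[...,1]<45)&(hsv[...,2]>165)).astype(np.uint8);k=np.zeros_like(mk);k[b:d,a:e]=mk[b:d,a:e]
    k=cv2.morphologyEx(k,cv2.MORPH_OPEN,np.ones((3,3)))
    P=np.array([ray(n,p,.043)[:2] for p in cv2.findNonZero(k)[:,0]]).astype(np.float32)
    print(n,cv2.minAreaRect(P*1000))
    z=400/(e-a);i=cv2.resize(im[b:d,a:e],None,fx=z,fy=z,interpolation=cv2.INTER_CUBIC)
    for v in T.values():
        p=proj(n,np.r_[c+R@v[:2],v[2]]);q=((p-[a,b]+.5)*z).astype(int);cv2.circle(i,tuple(map(int,q)),3,(0,0,255),-1)
    ims.append(i)
H=max(i.shape[0] for i in ims);cv2.imwrite("pics/crop.png",np.hstack([cv2.copyMakeBorder(i,0,H-i.shape[0],0,0,cv2.BORDER_CONSTANT) for i in ims]))
for nm,uv,z in(("spool",(352,275),.042),("jar",(309,276),.03),("partbox",(259,165),.018),("mic",(188,203),0),("spool2",(305,160),.05)):print(nm,ray("top",uv,z).round(3))
E
```

```text
rock [0.44   0.3241] 0.061
sq [0.4328 0.2465] 0.06
round [0.5081 0.2566] 0.06
bar [0.498  0.3319] 0.06
top ((465.36492919921875, 289.1634521484375), (147.21783447265625, 147.17166137695312), 7.647933006286621)
scene ((514.2860107421875, 299.727783203125), (260.3499755859375, 153.14862060546875), 7.8191986083984375)
spool [0.396 0.021 0.042]
jar [0.392 0.118 0.03 ]
partbox [0.655 0.24  0.018]
mic [0.56 0.41 0.  ]
spool2 [0.661 0.131 0.05 ]
```

View pics/crop.png

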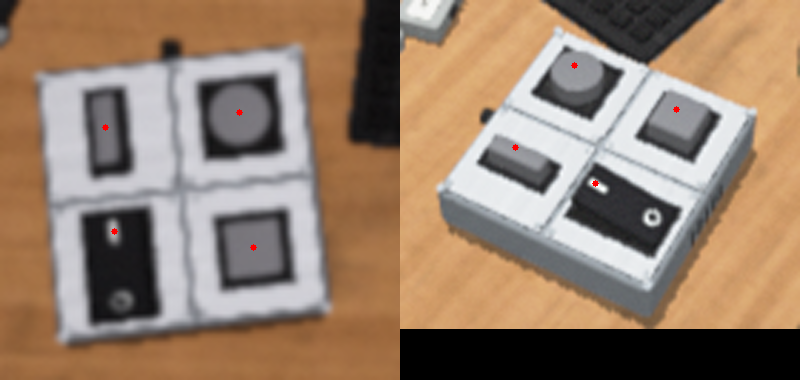

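{"op": "step_arm", "data": {"commands": [{"travel": [0.042,-0.024,0],"turn": [0,0,1]},{"travel": [0.084,-0.048,0],"turn": [0,0,2]},{"travel": [0.126,-0.072,0],"turn": [0,0,3]},{"travel": [0.168,-0.096,0],"turn": [0,0,4]},{"travel": [0.21,-0.12,0],"turn": [0,0,5.1]}], "gripper": 0}}

```text
time: 0.6
position: [0.3234, -0.4685, 0.2362]
tool_rot: [-3.134, -0.21, 0.001]
ft_force: [0.5, -0.2, 0.3]
grip_width: 0.628
grip_force: 0.0
```

{"op": "step_arm", "data": {"commands": [{"travel": [0.038,-0.031,0]},{"travel": [0.076,-0.062,0]},{"travel": [0.114,-0.093,0]},{"travel": [0.152,-0.124,0]},{"travel": [0.19,-0.155,0]}]}}

```text
$.commands[0]: bad value
```

{"op": "step_arm", "data": {"commands": [{"travel": [0,-0.048,0]},{"travel": [0,-0.096,0]},{"travel": [0,-0.144,0]},{"travel": [0,-0.192,0]},{"travel": [0,-0.24,0]}]}}

```text
$.commands[0]: bad value
```

{"op": "step_arm", "data": {"commands": [{"travel": [-0.02,-0.044,0]},{"travel": [-0.04,-0.088,0]},{"travel": [-0.06,-0.132,0]},{"travel": [-0.08,-0.176,0]},{"travel": [-0.1,-0.22,0]}]}}

```text
$.commands[0]: bad value
```

```bash
cat > rem.py <<'E'
from h import *
from scipy.spatial.transform import Rotation as Ro
s=ctrl.get_state();R=Ro.from_rotvec(s['tool_rot']).as_matrix();p=np.array(s['position'])
print(s['time'],p.round(4),s['tool_rot'],s['ft_force'],s['grip_width'],'axes',R.round(3).tolist())
c=np.array([.4654,.2892]);y=np.radians(7.65);B=np.array([[np.cos(y),-np.sin(y)],[np.sin(y),np.cos(y)]])
for k,v in {"rock":(-.038+.021,.038,.062),"sq":(-.038,-.038,.06),"round":(.038,-.038,.06)}.items():
    print(k,(R.T@(np.r_[c+B@v[:2],v[2]+.014]-p)).round(4))
E
python3 rem.py
```

```text
0.6 [ 0.3234 -0.4685  0.2362] [-3.13423687e+00 -2.10087442e-01  6.25812055e-04] [ 0.4797536  -0.18382878  0.34451002] 0.628485104039363 axes [[0.991, 0.133, -0.0], [0.133, -0.991, 0.0], [-0.0, -0.0, -1.0]]
rock [ 0.225  -0.7699  0.1604]
sq [ 0.2039 -0.6939  0.1624]
round [ 0.2799 -0.6939  0.1623]
```

{"op": "step_arm", "data": {"commands": [{"travel": [0.038,-0.031,0],"turn": [0,0,0]},{"travel": [0.076,-0.062,0],"turn": [0,0,0]},{"travel": [0.114,-0.093,0],"turn": [0,0,0]},{"travel": [0.152,-0.124,0],"turn": [0,0,0]},{"travel": [0.19,-0.155,0],"turn": [0,0,0]}]}}

```text
time: 1.1
position: [0.4906, -0.2894, 0.2363]
tool_rot: [3.134, 0.211, -0.001]
ft_force: [0.9, -1.1, 0.3]
grip_width: 0.175
grip_force: 0.0
```

{"op": "step_arm", "data": {"commands": [{"travel": [0,-0.048,0],"turn": [0,0,0]},{"travel": [0,-0.096,0],"turn": [0,0,0]},{"travel": [0,-0.144,0],"turn": [0,0,0]},{"travel": [0,-0.192,0],"turn": [0,0,0]},{"travel": [0,-0.24,0],"turn": [0,0,0]}]}}

```text
time: 1.6
position: [0.4567, -0.0514, 0.2362]
tool_rot: [3.134, 0.211, -0.001]
ft_force: [0.7, 1.1, 0.1]
grip_width: 0.004
grip_force: 0.0
```

{"op": "step_arm", "data": {"commands": [{"travel": [0,-0.045,0],"turn": [0,0,0]},{"travel": [0,-0.09,0],"turn": [0,0,0]},{"travel": [0,-0.135,0],"turn": [0,0,0]},{"travel": [0,-0.18,0],"turn": [0,0,0]},{"travel": [0,-0.22,0],"turn": [0,0,0]}]}}

```text
time: 2.1
position: [0.427, 0.1669, 0.2364]
tool_rot: [3.134, 0.213, 0.0]
ft_force: [1.4, -0.3, -0.5]
grip_width: 0.007
grip_force: 0.0
```

```bash
python3 rem.py
```

```text
2.1 [0.427  0.1669 0.2364] [3.13372201e+00 2.13013216e-01 4.52026962e-04] [ 1.35898355 -0.25730586 -0.45039401] 0.007258114718607384 axes [[0.991, 0.135, 0.0], [0.135, -0.991, -0.001], [0.0, 0.001, -1.0]]
rock [ 0.0376 -0.1541  0.1603]
sq [ 0.0165 -0.0782  0.1624]
round [ 0.0925 -0.078   0.1624]
```

{"op": "step_arm", "data": {"commands": [{"travel": [0.01,-0.04,0.02],"turn": [0,0,0]},{"travel": [0.02,-0.08,0.05],"turn": [0,0,0]},{"travel": [0.03,-0.12,0.08],"turn": [0,0,0]},{"travel": [0.037,-0.153,0.11],"turn": [0,0,0]},{"travel": [0.037,-0.153,0.135],"turn": [0,0,0]}]}}

```text
time: 2.6
position: [0.4415, 0.327, 0.0995]
tool_rot: [-3.129, -0.222, 0.005]
ft_force: [-0.5, -0.9, -0.5]
grip_width: 0.004
grip_force: 0.0
```

{"op": "step_arm", "data": {"commands": [{"travel": [0,0,0],"turn": [0,0,0]},{"travel": [0,0,0],"turn": [0,0,0]},{"travel": [0,0,0],"turn": [0,0,0]}]}}

```text
time: 2.9
position: [0.4453, 0.3209, 0.103]
tool_rot: [-3.135, -0.209, -0.004]
ft_force: [-0.2, 0.1, -0.1]
grip_width: 0.008
grip_force: 0.0
```

```bash
python3 rem.py; python3 -c "
from h import *
a=ctrl.get_image('top')[140:320,150:400];b=ctrl.get_image('scene')[150:350,150:400]
cv2.imwrite('pics/p1.png',cv2.resize(np.hstack([a,b[:180]]),None,fx=1.6,fy=1.6,interpolation=2)[:,:,::-1])"
```

```text
2.9 [0.4453 0.3209 0.103 ] [-3.13459746 -0.2089437  -0.00396288] [-0.17317674  0.1492543  -0.08031291] 0.0075147103515133444 axes [[0.991, 0.133, 0.003], [0.133, -0.991, 0.0], [0.003, 0.0, -1.0]]
rock [-0.0014 -0.0039  0.027 ]
sq [-0.0224  0.0721  0.029 ]
round [0.0536 0.0721 0.0292]
```

View pics/p1.png

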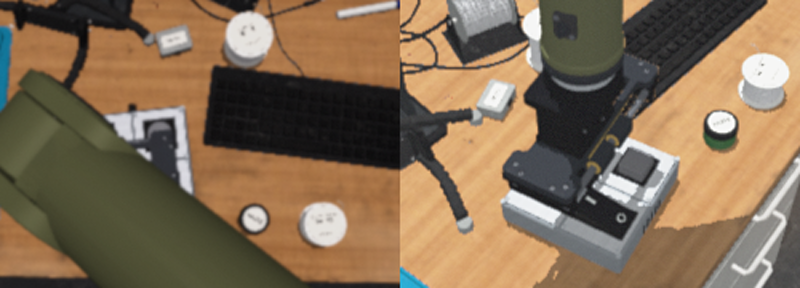

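{"op": "step_arm", "data": {"commands": [{"travel": [-0.001,-0.003,0.01],"turn": [0,0,0]},{"travel": [-0.001,-0.003,0.016],"turn": [0,0,0]},{"travel": [-0.001,-0.003,0.016],"turn": [0,0,0]},{"travel": [-0.001,-0.003,0.016],"turn": [0,0,0]},{"travel": [-0.001,-0.003,0.016],"turn": [0,0,0]}]}}

```text
time: 3.5
position: [0.4427, 0.3243, 0.0856]
tool_rot: [-3.134, -0.212, -0.0]
ft_force: [0.1, -0.2, -0.3]
grip_width: 0.01
grip_force: 0.0
```

```bash
python3 rem.py
```

```text
3.5 [0.4427 0.3243 0.0856] [-3.13438366e+00 -2.11714458e-01 -1.81852191e-05] [ 0.1247659  -0.19459918 -0.34081509] 0.009769952566875177 axes [[0.991, 0.134, 0.0], [0.134, -0.991, 0.0], [0.0, -0.0, -1.0]]
rock [ 0.0008 -0.0002  0.0096]
sq [-0.0203  0.0758  0.0116]
round [0.0557 0.0759 0.0116]
```

{"op": "step_arm", "data": {"commands": [{"travel": [0.001,0,0.005],"turn": [0,0,0]},{"travel": [0.001,0,0.009],"turn": [0,0,0]},{"travel": [0.001,0,0.012],"turn": [0,0,0]},{"travel": [0.001,0,0.015],"turn": [0,0,0]},{"travel": [0.001,0,0.015],"turn": [0,0,0]}]}}

```text
time: 4.0
position: [0.4451, 0.3246, 0.071]
tool_rot: [-3.134, -0.21, -0.004]
ft_force: [3.2, 0.2, 4.0]
grip_width: 0.002
grip_force: 2.0
```

{"op": "step_arm", "data": {"commands": [{"travel": [0,0,0.001],"turn": [0,0,0]},{"travel": [0,0,0.002],"turn": [0,0,0]},{"travel": [0,0,0.002],"turn": [0,0,0]}]}}

```text
time: 4.3
position: [0.4453, 0.3247, 0.0694]
tool_rot: [-3.134, -0.211, -0.005]
ft_force: [3.6, -1.3, 6.0]
grip_width: 0.007
grip_force: 3.1
```

{"op": "step_arm", "data": {"commands": [{"travel": [-0.001,0,0.001],"turn": [0,0,0]},{"travel": [-0.001,0,0.0015],"turn": [0,0,0]},{"travel": [-0.001,0,0.0015],"turn": [0,0,0]}]}}

```text
time: 4.6
position: [0.4452, 0.3247, 0.0685]
tool_rot: [-3.133, -0.21, -0.008]
ft_force: [3.7, 0.1, 7.0]
grip_width: 0.008
grip_force: 4.1
```

{"op": "step_arm", "data": {"commands": [{"travel": [0,0,0.001],"turn": [0,0,0]},{"travel": [0,0,0.0015],"turn": [0,0,0]},{"travel": [0,0,0.0015],"turn": [0,0,0]}]}}

```text
time: 4.9
position: [0.4454, 0.3248, 0.0682]
tool_rot: [-3.134, -0.21, -0.008]
ft_force: [2.4, -2.6, 15.7]
grip_width: 0.003
grip_force: 8.2
```

{"op": "step_arm", "data": {"commands": [{"travel": [0,0,0.001],"turn": [0,0,0]},{"travel": [0,0,0.001],"turn": [0,0,0]},{"travel": [0,0,0.001],"turn": [0,0,0]}]}}

```text
time: 5.2
position: [0.4454, 0.3248, 0.068]
tool_rot: [3.134, 0.21, 0.008]
ft_force: [1.0, -4.1, 22.3]
grip_width: 0.002
grip_force: 11.0
```

{"op": "step_arm", "data": {"commands": [{"travel": [0,0,-0.015],"turn": [0,0,0]},{"travel": [0,0,-0.045],"turn": [0,0,0]},{"travel": [0,0.02,-0.055],"turn": [0,0,0]},{"travel": [-0.01,0.05,-0.055],"turn": [0,0,0]},{"travel": [-0.021,0.076,-0.055],"turn": [0,0,0]}]}}

```text
time: 5.7
position: [0.4308, 0.2452, 0.1191]
tool_rot: [-3.134, -0.213, 0.004]
ft_force: [1.1, -1.9, -0.1]
grip_width: 0.004
grip_force: 0.0
```

{"op": "step_arm", "data": {"commands": [{"travel": [0,0,0],"turn": [0,0,0]},{"travel": [0,0,0.02],"turn": [0,0,0]},{"travel": [0,0,0.03],"turn": [0,0,0]},{"travel": [0,0,0.03],"turn": [0,0,0]},{"travel": [0,0,0.03],"turn": [0,0,0]}]}}

```text
time: 6.2
position: [0.4315, 0.2469, 0.0894]
tool_rot: [-3.134, -0.214, 0.002]
ft_force: [1.0, 0.6, 0.7]
grip_width: 0.006
grip_force: 0.0
```

```bash
python3 rem.py; python3 -c "
from h import *
b=ctrl.get_image('scene')[210:325,190:340];cv2.imwrite('pics/p2.png',cv2.resize(b,None,fx=4,fy=4,interpolation=2)[:,:,::-1])"
```

```text
6.2 [0.4315 0.2469 0.0894] [-3.13367300e+00 -2.13644576e-01  2.18354906e-03] [1.0089979  0.56231043 0.68311775] 0.005860654658187079 axes [[0.991, 0.136, -0.001], [0.136, -0.991, 0.001], [-0.001, -0.001, -1.0]]
rock [ 0.0225 -0.0753  0.0134]
sq [0.0013 0.0006 0.0154]
round [0.0773 0.0008 0.0153]
```

View pics/p2.png

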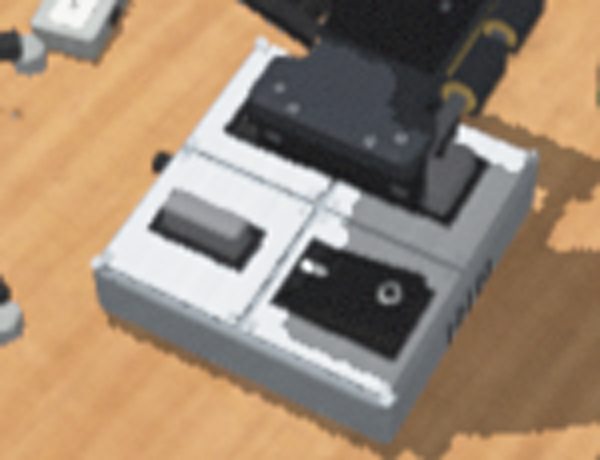

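The rocker has tipped: its line end at (315,268) is now low and the ring end at (390,293) is raised. The bar key is up, and the fingertip is over the square key. Next is the square key.

{"op": "step_arm", "data": {"commands": [{"travel": [0.001,0,0.012],"turn": [0,0,0]},{"travel": [0.001,0,0.016],"turn": [0,0,0]},{"travel": [0.001,0,0.019],"turn": [0,0,0]},{"travel": [0.001,0,0.022],"turn": [0,0,0]},{"travel": [0.001,0,0.024],"turn": [0,0,0]}]}}

```text
time: 6.75
position: [0.4333, 0.2463, 0.0662]
tool_rot: [3.134, 0.211, -0.0]
ft_force: [-5.8, -4.8, 24.7]
grip_width: 0.0
grip_force: 12.1
```

{"op": "step_arm", "data": {"commands": [{"travel": [0,0,0.001],"turn": [0,0,0]},{"travel": [0,0,0.002],"turn": [0,0,0]},{"travel": [0,0,0.002],"turn": [0,0,0]}]}}

```text
time: 7.05
position: [0.4333, 0.2463, 0.0661]
tool_rot: [3.132, 0.211, -0.0]
ft_force: [-8.6, -6.5, 27.8]
grip_width: 0.005
grip_force: 13.6
```

{"op": "step_arm", "data": {"commands": [{"travel": [0,0,-0.02],"turn": [0,0,0]},{"travel": [0,0,-0.045],"turn": [0,0,0]},{"travel": [0.02,0,-0.05],"turn": [0,0,0]},{"travel": [0.05,0,-0.05],"turn": [0,0,0]},{"travel": [0.076,0,-0.05],"turn": [0,0,0]}]}}

```text
time: 7.55
position: [0.5099, 0.2561, 0.1136]
tool_rot: [3.134, 0.21, 0.002]
ft_force: [0.1, -0.3, 0.3]
grip_width: 0.007
grip_force: 0.0
```

{"op": "step_arm", "data": {"commands": [{"travel": [0,0,0],"turn": [0,0,0]},{"travel": [0,0,0.015],"turn": [0,0,0]},{"travel": [0,0,0.025],"turn": [0,0,0]},{"travel": [0,0,0.025],"turn": [0,0,0]},{"travel": [0,0,0.025],"turn": [0,0,0]}]}}

```text
time: 8.05
position: [0.5073, 0.2563, 0.0879]
tool_rot: [3.134, 0.213, -0.002]
ft_force: [0.3, 0.9, -0.5]
grip_width: 0.001
grip_force: 0.0
```

```bash
python3 rem.py; python3 -c "
from h import *
b=ctrl.get_image('scene')[150:325,140:410];cv2.imwrite('pics/p3.png',cv2.resize(b,None,fx=2.8,fy=2.8,interpolation=2)[:,:,::-1])"
```

```text
8.05 [0.5073 0.2563 0.0879] [ 3.13359383e+00  2.12955886e-01 -1.99454946e-03] [ 0.34501149  0.90203474 -0.46664971] 0.0010277471400301043 axes [[0.991, 0.135, -0.001], [0.135, -0.991, -0.001], [-0.001, 0.001, -1.0]]
rock [-0.0539 -0.0763  0.0119]
sq [-0.0751 -0.0004  0.014 ]
round [ 0.0009 -0.0002  0.0139]
```

View pics/p3.png

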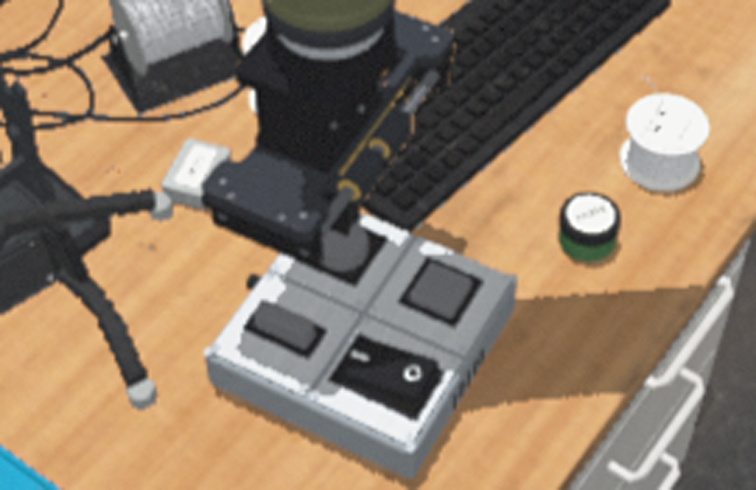

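The square key at (440,290) is flush and in, and the rocker is still on. The bar key is up and nothing else has moved. Next is the round key.

{"op": "step_arm", "data": {"commands": [{"travel": [0.001,0,0.011],"turn": [0,0,0]},{"travel": [0.001,0,0.015],"turn": [0,0,0]},{"travel": [0.001,0,0.018],"turn": [0,0,0]},{"travel": [0.001,0,0.021],"turn": [0,0,0]},{"travel": [0.001,0,0.0235],"turn": [0,0,0]}]}}

```text
time: 8.6
position: [0.5096, 0.2563, 0.0662]
tool_rot: [3.133, 0.211, -0.0]
ft_force: [-7.7, -6.0, 26.6]
grip_width: 0.007
grip_force: 13.0
```

{"op": "step_arm", "data": {"commands": [{"travel": [0,0,0.001],"turn": [0,0,0]},{"travel": [0,0,0.002],"turn": [0,0,0]},{"travel": [0,0,0.002],"turn": [0,0,0]}]}}

```text
time: 8.9
position: [0.5096, 0.2563, 0.0662]
tool_rot: [3.132, 0.211, 0.0]
ft_force: [-8.9, -5.4, 25.7]
grip_width: 0.004
grip_force: 12.9
```

The round key is home. I'll retract and move aside to check.

{"op": "step_arm", "data": {"commands": [{"travel": [0,0,-0.02],"turn": [0,0,0]},{"travel": [0,0,-0.06],"turn": [0,0,0]},{"travel": [0,0,-0.1],"turn": [0,0,0]},{"travel": [0,0,-0.14],"turn": [0,0,0]},{"travel": [0,0,-0.17],"turn": [0,0,0]}]}}

```text
time: 9.4
position: [0.5098, 0.2572, 0.2353]
tool_rot: [-3.134, -0.212, -0.004]
ft_force: [-0.3, -0.1, -0.0]
grip_width: 0.006
grip_force: 0.0
```

{"op": "step_arm", "data": {"commands": [{"travel": [0,0.045,0],"turn": [0,0,0]},{"travel": [0,0.09,0],"turn": [0,0,0]},{"travel": [0,0.135,0],"turn": [0,0,0]},{"travel": [0,0.17,0],"turn": [0,0,0]},{"travel": [0,0.17,0],"turn": [0,0,0]}]}}

```text
time: 9.9
position: [0.5334, 0.0809, 0.2322]
tool_rot: [3.132, 0.195, -0.001]
ft_force: [-1.1, 0.8, 0.3]
grip_width: 0.005
grip_force: 0.0
```

```bash
python3 -c "
from h import *
b=ctrl.get_image('scene')[150:325,140:410];cv2.imwrite('pics/p4.png',cv2.resize(b,None,fx=2.8,fy=2.8,interpolation=2)[:,:,::-1])"
```

```text
(no output)
```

View pics/p4.png

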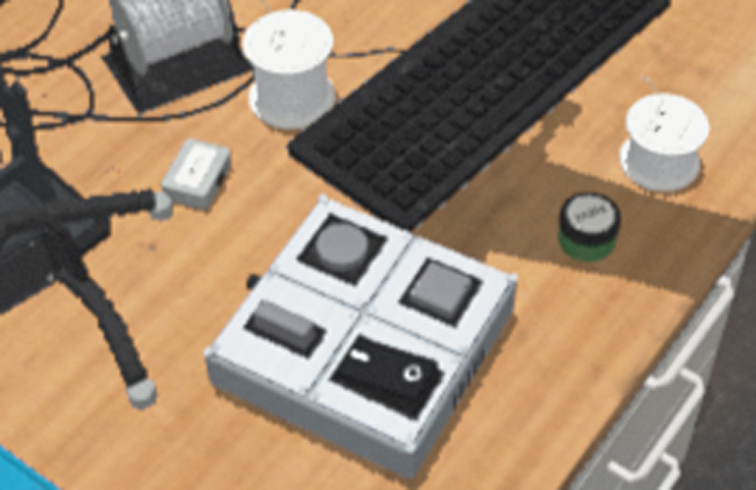

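The round key (342,245) and square key (440,285) are down. The rocker is on, the bar key (285,322) is up, and the jar, spool and parts box are where they stood.

```bash
python3 -c "
from bench import ctrl
print(ctrl.close_job())"
```

```text
the job is handed in; nothing more can be done
None
```

The job is handed in, no verdict shown: the rocker was tipped on, then the square and round keys pressed home in order; in the last picture the bar key is up and the jar, spool and parts box are where they stood.

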